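# Set the press depth of a sprung flask cradle with a gauge

## Robot

A 7-joint arm with a two-finger parallel gripper is mounted at the origin on a cart in front of the work surface, level with it; the furniture and walls round the work are solid. World frame = base frame: x ahead of the robot, y to its left, z up, the work surface at z = 0. Lengths are in m, angles in rad, forces in N, time in s.
With the tool pointing down it reaches from about 0.425 to 0.875 m from the base axis. Payload 4.7 kg.
Tool frame: the origin (TCP) lies at the very end of the fingers, on their centre line; the grasp point (between the pads) lies 19 mm behind it; z points along the fingers, y is the line along which they close (so a half turn about z gives the same grasp; the last joint's range is limited). The gripper opens to 87 mm and grips with 3 to 60 N. Pads are 19 mm wide; open, the fingers measure 117 mm over their backs; the gripper's body (75 mm by 190 mm) begins 51 mm behind the grasp point.
Start: joints at [1.295, 0.321, -0.07, 1.45, 0.023, 1.371, -0.057], TCP at [0.186, -0.623, 0.223] pointing down, gripper open.
Joint ranges: [-2.86, 2.86], [-0.3, 2.09], [-1.38, 1.24], [0.06, 2.45], [-1.56, 4.7], [0.09, 2.05], [-2.69, 2.69]. Speed limits (rad/s): [2.57, 2.57, 3.14, 3.14, 3.14, 3.14, 3.14].

## Interface

Orientations are given as a unit quaternion [w, x, y, z].
In Python, from rig import env gives the robot as it stands. The module is installed in compiled form; this text tells all that it offers.
- The arm moves only by the tool play_rows, never from a script. Its argument "plan" is one flat list of numbers, 7 for each row, row after row: the closure, from 0 (fully open) to 1 (shut), then the shift along the world's x, y, z in cm, then the turn, a rotation vector about the world's x, y, z in rad. In form: [fingers, tx, ty, tz, rx, ry, rz, fingers, tx, ty, tz, rx, ry, rz, ...]. A call has 1 to 20 rows; each row shifts and turns the commanded pose from where the row before left it; what a row does not reach is not made up. A row lasts 1/10 s, in which the tool goes at most 50 mm and 8.59 degrees, less where a joint would pass 70% of its speed; a pose out of reach is approached as far as the arm can. A call with a gripper value outside its range is refused whole. The fingers move at their own pace and stop on an object; "squeeze" is the grip in N (left out, the last holds). Time passes only in rows, so rows that do not move let the fingers close. It gives the time, the measured TCP pose, the force, the opening and the grip force at its end, in the units of the state.
- env.get_state(): the state, without advancing time (a new reading comes with each control period).
- env.camera(name): name is "side" or "top"; returns a dict with "frame" (384x512x3 uint8, red, green, blue), "fx", "fy", "cx", "cy" (pixels), "k1" (the pictures are not rectified: a ray, as slopes to the right and down, at radius r is drawn at 1 + k1 r^2 times it, then the intrinsics apply), "cam_to_world" (4x4, takes a point from camera to world coordinates). Camera axes: x right, y down, z forward; pixel columns grow to the right and rows downward; lengths in m; the calibration is good to about 2 mm. A picture is of the moment at which its call begins. There is no depth.
- env.close_job(): hands the job in; it is judged then, once.
The state is a dict: "time_s": time; "joints": joint angles; "dq": joint speeds; "tau": joint torques, N m; "position": TCP position; "tool_rot": TCP orientation; "force": force on the tool from outside, world axes, zero at the start; "wrist_torque": the same for the moment, N m; "grip_width": opening from 0.0 (shut) to 1.0 (fully open); "finger_force": force on a finger pad.
Only numpy, scipy, OpenCV 4.12 (cv2) and the standard library are available. Lean on these libraries where they do the work, as an engineer would, in place of code of your own. Each camera call takes 0.05 s, during which the arm holds its last target. There are 200 camera calls.

## Task

Slide the flat gauge into the slot under the sprung ring of the flask cradle, fully home until its shoulder stops against the front ends of the rails, lying flat, and leave it there. Then take the round flask off its cork ring, seat it upright in the sprung ring and press it down until the ring's carrier plate bears on the gauge. The job finishes while you are still holding the flask pressed down there: do not let it spring back, and leave the other loose things on the bench where they are.

Things in the scene. Friction and masses are not known exactly. Their poses are not given: they have to be found in the camera images.
- cradle: flask cradle fixed to the bench: aluminium base 125 x 92 x 10 mm, two low steel rails, four sprung guide posts 50 mm high at x +-27, y +-35 mm. Origin on the worktop below the ring's centre; x points from the slot's open end (front, roughly towards the robot) to the rear, z up. Base from x = -75 to +50 mm
- slot_mouth (a point): on the base's upper face (10 mm above the worktop), midway between the rails' front ends, 50 mm in front of the cradle's origin; axes as the cradle's. The rails, 5 mm high and 34 mm apart, run 95 mm in +x; the base goes on level 25 mm in front. The slot lies between them under the carrier plate, which starts 13 mm behind here, its underside 16 mm above the base while up
- ring_carrier (a joint): how far the sprung ring and its plate are pressed down, m: 0 = up, stop at 0.011. With the gauge home the plate comes to bear on it at about 0.008. It takes about 3 to 4 N on the flask to start it moving and 7 to 8 N to reach 0.008 (spring 500 N/m)
- ring_seat (a point): where the centre of the flask's bulb is when the flask sits in the ring; moves with the ring; 69.5 mm above the worktop while the ring is up. The ring (dark rubber, round bar of 10 mm, inner diameter 48 mm, top 51 mm above the worktop while up) stands on the 74 x 90 x 6 mm carrier plate, 23.5 mm below this point
- gauge: loose, 0.12 kg: flat steel tongue 30 wide, 8 thick, 60 mm long (last 8 mm narrowed to 22), behind it a shoulder bar 52 wide, 20 deep, 8 mm thick, on it an upright black grip 26 wide (y), 18 deep (x), 8 to 53 mm above the underside, centred at x = -10 mm. Origin: underside, middle of the shoulder's front edge; x along the tongue to its tip, z up. Home: origin at slot_mouth, x along the cradle's x
- flask: round-bottomed amber glass flask with a neck and a rubber stopper (fixed to it), about 0.12 kg, 108 mm high: bulb 64 mm in diameter, straight neck 22 mm in diameter from 62 to 95 mm above the underside, then a lip of 27 mm and the stopper. Origin: lowest point of the bulb, z along the neck. Starts upright in the cork ring
- flask_bulb (a point): centre of the flask's bulb, 32 mm above its lowest point
- cork_ring: cork ring fixed to the bench that carries the flask at the start: round bar of 18 mm, outer diameter 80 mm, inner 44 mm, 18 mm high; origin on the worktop at its centre. It and the gauge may be on either side. A tall fixed microscope (about 0.4 m) stands to the right of all the work, roughly at x 0.37 to 0.72, y below -0.40 m: keep the arm clear of it, also when leaving the start
- pen: black pen, 139 x 10 x 12 mm, loose bystander, at its underside
- petri_dish: petri dish, 55 x 55 x 14 mm, loose bystander, at its underside
- rubber_eraser: eraser, 22 x 42 x 13 mm, loose bystander, at its underside
- tape: roll of tape, 60 x 60 x 18 mm, loose bystander, at its underside
- capped_jar: screw-cap specimen jar, 52 x 52 x 64 mm, loose bystander, at its underside

How it is judged:
By the outcome, as a careful person would: the job done as asked, in the order asked, and still so for the second after the job is handed in, while the arm keeps its last pose, push and grip.
It also fails if it takes over 66 s, if anything falls off the work surface, if the arm or the gripper's body presses on something with over 40 N, if the wrist force passes 120 N, or if a joint passes its speed limit or range.

## Working session

There is one attempt and no reset: what is moved stays moved. The work goes in short steps, Python scripts to look and compute and a tool call to move; the robot and the scene stay as the last step left them, time stands still between calls to the robot, and variables do not carry over. Pictures are saved under pics/ and viewed, at most 10 in all, crops included, and the job is handed in when it is done.

Besides the shell and the picture viewer there is one more tool, called after "Emit:" as name(argument=value, ...) on one line, values as JSON. play_rows: Moves the arm, as the interface text tells. Its arguments: {"type":"object","properties":{"plan":{"type":"array","items":{"type":"number"}},"squeeze":{"type":"number"}},"required":["plan"]}

```bash
mkdir -p pics; cat > h.py <<'E'
import numpy as np, cv2
from rig import env
def cap(n,f=None):
    c=env.camera(n)
    if f: cv2.imwrite('pics/'+f,c['frame'][:,:,::-1])
    return c
def rays(c,px):
    px=np.array(px,float).reshape(-1,1,2)
    K=np.array([[c['fx'],0,c['cx']],[0,c['fy'],c['cy']],[0,0,1]])
    u=cv2.undistortPoints(px,K,np.array([c['k1'],0,0,0,0.]))[:,0]
    T=np.array(c['cam_to_world'])
    d=np.c_[u,np.ones(len(u))]@T[:3,:3].T
    return T[:3,3],d
def plane(c,px,z):
    o,d=rays(c,px); return o+d*((z-o[2])/d[:,2])[:,None]
def proj(c,P):
    T=np.linalg.inv(np.array(c['cam_to_world'])); p=np.atleast_2d(P)@T[:3,:3].T+T[:3,3]
    s=p[:,:2]/p[:,2:]; r2=(s**2).sum(1,keepdims=True); s=s*(1+c['k1']*r2)
    return s*[c['fx'],c['fy']]+[c['cx'],c['cy']]
E
python3 - <<'E'
from h import *
for n in('top','side'):
    c=cap(n,n+'0.png'); print(n,c['fx'],c['k1'],np.round(c['cam_to_world'],3).tolist())
s=env.get_state(); print({k:np.round(v,3).tolist() for k,v in s.items()})
E
```

```text
top 363.88365887652606 0.017069547783329857 [[0.004, -0.996, 0.084, 0.47], [-1.0, -0.005, -0.01, 0.005], [0.011, -0.084, -0.996, 0.998], [0.0, 0.0, 0.0, 1.0]]
side 436.604350311551 -0.1549779841448815 [[0.997, -0.065, 0.052, 0.489], [-0.081, -0.606, 0.791, -0.838], [-0.02, -0.793, -0.609, 0.731], [0.0, 0.0, 0.0, 1.0]]
{'time_s': 0.1, 'joints': [1.295, 0.322, -0.07, 1.452, 0.023, 1.371, -0.057], 'dq': [-0.0, -0.004, -0.0, -0.003, 0.0, 0.001, 0.001], 'tau': [-0.0, -49.257, -0.406, -31.34, -0.064, 0.04, 0.0], 'position': [0.186, -0.622, 0.222], 'tool_rot': [-0.001, 0.99, 0.144, -0.0], 'force': [0.611, 0.264, 0.513], 'wrist_torque': [0.002, -0.023, 0.05], 'finger_force': 0.0, 'grip_width': 0.999}
```

View pics/top0.png

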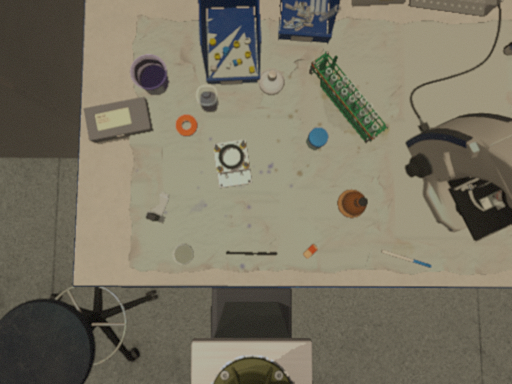

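View pics/side0.png

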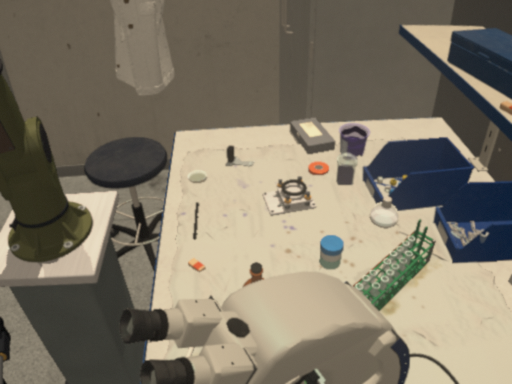

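The top view shows the cradle near (232,160), the gauge at (158,207) with its grip at lower left, the flask in the cork ring at (350,203), and the microscope at right. In the side view the cradle is at (292,192), the gauge grip at (231,155), and the flask's stopper at (257,268), partly hidden. Next I'll look at enlarged crops.

```bash
python3 - <<'E'
from h import *
t=cv2.imread('pics/top0.png');s=cv2.imread('pics/side0.png')
def z(i,x,y,w,h): return cv2.resize(i[y:y+h,x:x+w],(400,300),interpolation=cv2.INTER_CUBIC)
cv2.imwrite('pics/c1.png',np.vstack([np.hstack([z(t,198,128,80,60),z(t,130,185,64,48)]),np.hstack([z(s,250,165,80,60),z(s,210,135,64,48)])]))
E
```

```text
(no output)
```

View pics/c1.png

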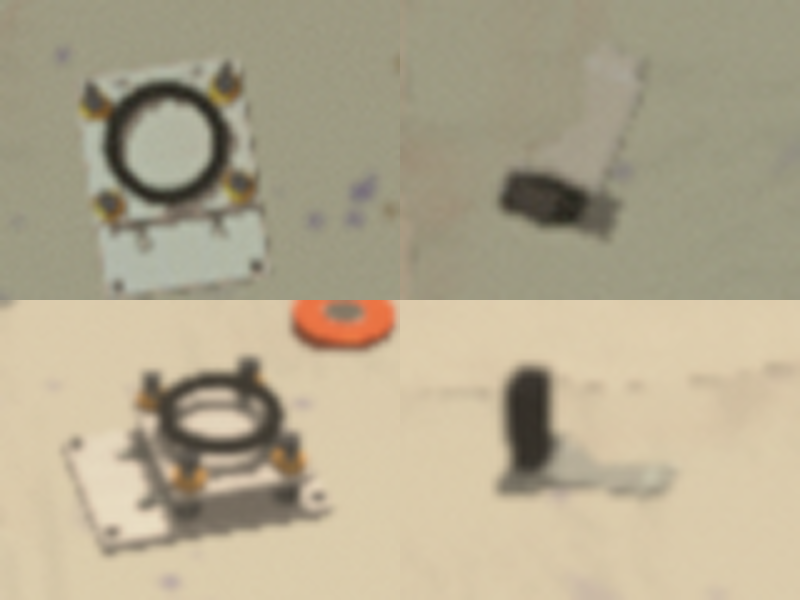

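The enlarged views show, in full-frame top-view pixels, the ring centre at about (231.6,156.6), the base's front corners at (219,186.6) and (252,183.4), the grip top at about (153,216.5) and the tongue tip at about (164,193).

```bash
cat >> h.py <<'E'
def tri(cs,ps):
    A=0;b=0
    for c,p in zip(cs,ps):
        o,d=rays(c,p); d=d[0]/np.linalg.norm(d[0]); M=np.eye(3)-np.outer(d,d); A=A+M; b=b+M@o
    return np.linalg.solve(A,b)
def blobs(c,box,f,k=3):
    x,y,w,h=box; m=f(cv2.resize(c['frame'][y:y+h,x:x+w],None,fx=4,fy=4,interpolation=cv2.INTER_CUBIC).astype(int)).astype(np.uint8)*255
    cn,_=cv2.findContours(m,cv2.RETR_EXTERNAL,cv2.CHAIN_APPROX_NONE)
    return [(q.reshape(-1,2)+.5)/4-.5+[x,y] for q in sorted(cn,key=cv2.contourArea)[::-1][:k]]
dark=lambda t:(lambda i:i.max(2)<t)
E
python3 - <<'E'
from h import *
t=cap('top');s=cap('side'); f=lambda a:np.round(a,4).tolist()
e=lambda q:cv2.fitEllipse(q.astype(np.float32).reshape(-1,1,2))
r=lambda q:cv2.minAreaRect(q.astype(np.float32).reshape(-1,1,2))
rt=blobs(t,(215,140,36,32),dark(80))[0]; et=e(rt)
rs=blobs(s,(275,175,40,32),dark(75))[0]; es=e(rs)
print('ring',et,es); C=tri([t,s],[et[0],es[0]]); print('ring3d',f(C),'top@.046',f(plane(t,et[0],.046)),'side',f(plane(s,es[0],.046)))
h=plane(t,rt,.046); print('ring dia',f(np.ptp(h,0)))
# front edge
fc=plane(t,[(219,186.6),(252,183.4)],.010); print('front',f(fc),np.linalg.norm(fc[0]-fc[1]))
bm=blobs(t,(205,135,55,60),lambda i:i.min(2)>165,1)[0]; br=r(bm); print('base',br, f(plane(t,cv2.boxPoints(br),.010)))
# holes in front
g=blobs(t,(140,195,30,30),dark(75),1)[0]; gr=r(g); print('grip top',gr,f(plane(t,cv2.boxPoints(gr),.053)))
gs=blobs(s,(215,140,30,30),dark(80),1)[0]; gsr=r(gs); print('grip side',gsr)
print('grip mid 3d',f(tri([t,s],[g.mean(0),gs.mean(0)])))
# gauge light part
br_=lambda q:f(plane(t,q,.008))
gt=plane(t,[(164.4,193)],.008); print('tip approx',f(gt))
# flask stopper
fb=blobs(t,(330,180,45,45),lambda i:i[...,0]-i[...,2]>45,1)[0]; eb=e(fb); print('amber',eb,r(fb))
for n,c,b in(('t',t,(335,185,40,35)),('s',s,(240,255,35,30))):
    q=blobs(c,b,dark(85),2); print(n,[(len(k),f(k.min(0)),f(k.max(0))) for k in q])
    i=c['frame'][b[1]:b[1]+b[3],b[0]:b[0]+b[2]]; 
def z(c,x,y,w,h): return cv2.resize(c['frame'][y:y+h,x:x+w,::-1],(400,300),interpolation=cv2.INTER_CUBIC)
cv2.imwrite('pics/c2.png',np.hstack([z(t,330,185,48,36),z(s,235,255,48,36)]))
E
```

```text
ring ((230.8892822265625, 156.19512939453125), (23.457294464111328, 24.298934936523438), 120.3763427734375) ((293.574462890625, 187.2716064453125), (13.996514320373535, 22.239717483520508), 90.12212371826172)
ring3d [0.6376, 0.0575, 0.0453] top@.046 [[0.637, 0.0574, 0.046]] side [[0.638, 0.0566, 0.046]]
ring dia [0.0635, 0.0641, 0.0]
front [[0.5594, 0.091, 0.01], [0.5686, 0.0011, 0.01]] 0.09033315589954191
base ((229.98953247070312, 179.17922973632812), (11.591739654541016, 23.104270935058594), 86.36705780029297) [[0.5936, 0.0939, 0.01], [0.5979, 0.0309, 0.01], [0.5662, 0.0287, 0.01], [0.5618, 0.0915, 0.01]]
grip top ((152.9378662109375, 216.55372619628906), (12.393087387084961, 6.608163356781006), 20.85445785522461) [[0.4746, 0.2742, 0.053], [0.4906, 0.2686, 0.053], [0.4793, 0.2386, 0.053], [0.4634, 0.2442, 0.053]]
grip side ((230.21250915527344, 154.0124969482422), (15.243428230285645, 5.828933238983154), 85.60128784179688)
grip mid 3d [0.4777, 0.2634, 0.0279]
tip approx [[0.5413, 0.2391, 0.008]]
amber ((350.3650207519531, 203.23458862304688), (26.22270965576172, 29.016756057739258), 168.56564331054688) ((350.74700927734375, 203.21856689453125), (28.72797393798828, 27.207551956176758), 79.4608154296875)
t [(103, [358.125, 196.125], [366.875, 206.375]), (161, [342.125, 199.375], [355.125, 214.375])]
s [(113, [251.375, 263.125], [260.625, 272.625])]
```

View pics/c2.png

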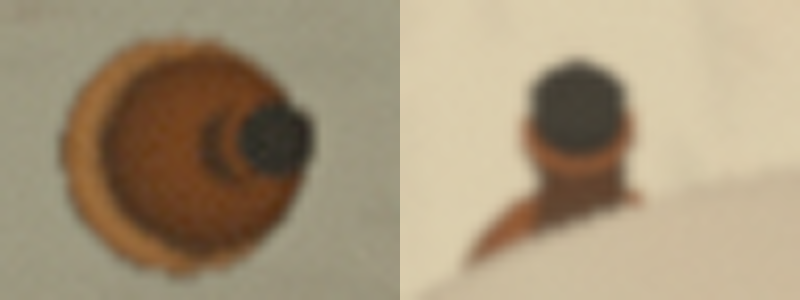

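In crop c2, the stopper's top centre is at top-view pixel (363,201.5) and side-view pixel (256.3,266). The sizes match: ring height 45.3 mm, front edge 90 mm. I'll set off on an arc around the microscope, turning to the gauge's yaw of about -0.34.

Emit:
play_rows(plan=[0,0.3,3.5,0,0,0,-0.125,0,0.3,3.5,0,0,0,-0.125,0,0.3,3.5,0,0,0,-0.125,0,0.3,3.5,0,0,0,-0.125,0,0.3,3.5,0,0,0,-0.125,0,1.8,3.1,0,0,0,0,0,1.8,3.1,0,0,0,0,0,1.8,3.1,0,0,0,0,0,2.9,3,0,0,0,0,0,2.9,3,0,0,0,0,0,2.9,3,0,0,0,0,0,2.9,3,0,0,0,0,0,1.8,3.7,0,0,0,0,0,1.8,3.7,0,0,0,0,0,1.8,3.7,0,0,0,0,0,1.8,3.7,0,0,0,0,0,1.8,3.7,0,0,0,0,0,0.4,4,0,0,0,0,0,0.4,4,0,0,0,0,0,0.4,4,0,0,0,0], squeeze=20)

```text
time_s: 2.2
position: [0.4726, 0.0717, 0.2226]
tool_rot: [0.0, 0.986, -0.167, 0.0]
force: [-0.2, 0.8, -0.3]
grip_width: 0.998
finger_force: 0.0
```

```bash
python3 - <<'E'
from h import *
import cv2
g0=cv2.imread('pics/top0.png').astype(float).mean(2)
class T:pass
c=env.camera('top'); f=lambda a:np.round(a,4).tolist()
# front edge: subpixel gradient in columns
P=[]
for x in range(222,250):
    yc=186.6-(x-219)*3.2/33; ys=np.arange(int(yc)-4,int(yc)+6)
    d=np.abs(np.diff(g0[ys,x])); d=np.where(d>0.3*d.max(),d,0); P.append((x,(d*(ys[:-1]+.5)).sum()/d.sum()))
W=plane(c,P,.010)[:,:2]; v=cv2.fitLine(W.astype(np.float32),cv2.DIST_HUBER,0,.0005,.0005).ravel(); print('front line',f(v),'yaw',np.arctan2(v[0],-v[1]) if v[1]<0 else np.arctan2(-v[0],v[1]))
# distance origin to line
n=np.array([-v[1],v[0]]); print('dist ring-line',(np.array([.6375,.0572])-v[2:])@n)
for nm,px in(('front corners',[(219,186.6),(252,183.4)]),):
    print(nm,f(plane(c,px,.010)))
posts=[(216.6+.2,148.4),(243.5,145),(219.8,169),(246,165.4)]
print('posts@.045',f(plane(c,posts,.045)))
print('flask stopper',f(plane(c,[(363,201.4)],.110)), 'cork/bulb', f(plane(c,[(350.4,203.2)],.02)))
s=env.camera('side'); print('tri',f(tri([c,s],[(363,201.4),(256.2,266.5)])))
print(env.get_state()['position'],env.get_state()['tool_rot'])
E
```

```text
front line [0.13729999959468842, -0.9904999732971191, 0.5654000043869019, 0.04470000043511391] yaw 0.1377458
dist ring-line 0.07314118092193142
front corners [[0.5594, 0.091, 0.01], [0.5686, 0.0011, 0.01]]
posts@.045 [[0.6578, 0.095, 0.045], [0.6674, 0.0243, 0.045], [0.6028, 0.0864, 0.045], [0.6128, 0.0173, 0.045]]
flask stopper [[0.5157, -0.2704, 0.11]] cork/bulb [[0.5154, -0.2642, 0.02]]
tri [0.5164, -0.2698, 0.1118]
[0.47240663 0.07692995 0.22306686] [-1.36450895e-03  9.86811111e-01 -1.61869989e-01  2.76471807e-04]
```

Emit:
play_rows(plan=[0,0.1,3.7,0,0,0,0,0,0.1,3.7,0,0,0,0,0,0.1,3.7,0,0,0,0,0,0.1,3.7,0,0,0,0,0,0.1,3.7,0,0,0,0,0,0,0,-3,0,0,0,0,0,0,-3,0,0,0,0,0,0,-3,0,0,0,0,0,0,-3,0,0,0,0,0,0,-3,0,0,0,0,0,0,-3,0,0,0,0,0,0,-2.3,0,0,0,0,0,0,0,0,0,0])

```text
time_s: 3.6
position: [0.4754, 0.2528, 0.0164]
tool_rot: [0.002, 0.986, -0.167, -0.003]
force: [-0.4, -0.6, -0.6]
grip_width: 1.004
finger_force: 0.0
```

```bash
python3 - <<'E'
from h import *
t=cap('top');s=cap('side');print(env.get_state()['position'])
def z(c,x,y,w,h): return cv2.resize(c['frame'][y:y+h,x:x+w,::-1],(400,300),interpolation=cv2.INTER_CUBIC)
cv2.imwrite('pics/c3.png',np.hstack([z(t,120,180,80,60),z(s,190,115,80,60)]))
E
```

```text
[0.47781863 0.25496679 0.01985858]
```

View pics/c3.png

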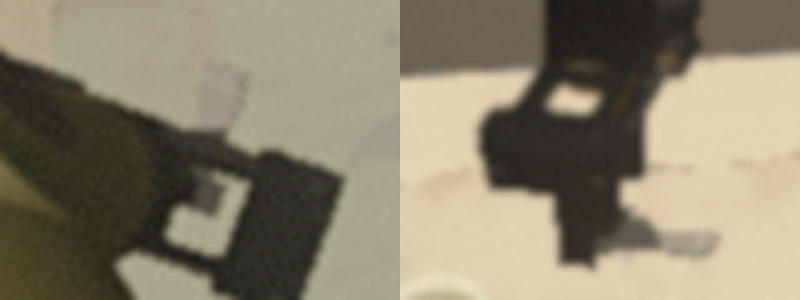

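The fingers straddle the grip, and in the top crop the shoulder shows at about (207,195) through the opening. I'll close the gripper.

Emit:
play_rows(plan=[1,0,0,0,0,0,0,1,0,0,0,0,0,0,1,0,0,0,0,0,0,1,0,0,0,0,0,0,1,0,0,0,0,0,0,1,0,0,0,0,0,0,1,0,0,0,0,0,0,1,0,0,0,0,0,0,1,0,0,0,0,0,0,1,0,0,0,0,0,0], squeeze=30)

```text
time_s: 4.7
position: [0.4776, 0.2553, 0.0196]
tool_rot: [-0.0, 0.986, -0.167, -0.0]
force: [0.7, 1.1, -0.0]
grip_width: 0.298
finger_force: 29.5
```

Emit:
play_rows(plan=[1,0,0,2,0,0,0,1,0,0,2,0,0,0,1,0.4,-3.6,0,0,0,0.1,1,0.5,-3.6,0,0,0,0.1,1,0.5,-3.6,0,0,0,0.1,1,0.5,-3.6,0,0,0,0.1,1,0.5,-3.6,0,0,0,0.071,1,0.5,-3.6,0,0,0,0,1,0,0,-1.3,0,0,0,1,0,0,0,0,0,0,1,0,0,0,0,0,0])

```text
time_s: 5.8
position: [0.506, 0.0403, 0.0462]
tool_rot: [-0.0, 0.998, 0.069, -0.001]
force: [0.8, -0.3, -0.0]
grip_width: 0.298
finger_force: 29.5
```

```bash
python3 - <<'E'
from h import *
t=cap('top');s=cap('side');print(env.get_state()['position'],env.get_state()['tool_rot'])
np.savez('v4.npz',t=t['frame'],s=s['frame'])
def z(c,x,y,w,h): return cv2.resize(c['frame'][y:y+h,x:x+w,::-1],(400,300),interpolation=cv2.INTER_CUBIC)
cv2.imwrite('pics/c4.png',np.hstack([z(t,196,150,72,54),z(s,240,165,72,54)]))
E
```

```text
[0.50663634 0.04077755 0.04684397] [-2.32962958e-04  9.97604779e-01  6.91711111e-02  8.72968819e-05]
```

View pics/c4.png

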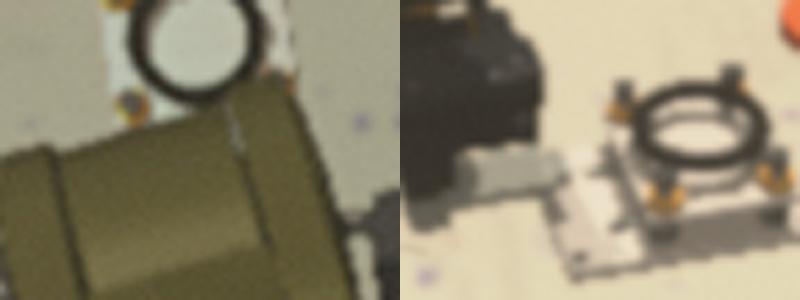

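The top view is blocked by the arm. In the side crop the tongue's tip is at about (565,165), in front of the rail ends at about (570,183) and (618,220). I'll compare these with projections.

```bash
python3 - <<'E'
from h import *
s=env.camera('side');t=env.camera('top'); f=lambda a:np.round(a,4).tolist()
def fr(o,yaw,P):
    c,q=np.cos(yaw),np.sin(yaw); P=np.array(P,float); return P@np.array([[c,q,0],[-q,c,0],[0,0,1]])+o
crop=lambda p:np.round((p-[240,165])*400/72+[400,0])
C=np.array([.6375,.057,0]); st=env.get_state(); w=st['tool_rot']; y=2*np.arctan2(w[2],w[1]); print('yaw',y)
print('rail ends L,R',crop(proj(s,fr(C,.136,[[-.05,.017,.015],[-.05,-.017,.015]]))).tolist())
print('front base corners',crop(proj(s,fr(C,.136,[[-.075,.046,.01],[-.075,-.046,.01]]))).tolist())
print('plate corner front L R top', crop(proj(s,fr(C,.136,[[-.037,.045,.032],[-.037,-.045,.032]]))).tolist())
G=np.array(st['position'])*[1,1,0]+[0,0,.0272]
print('tip corners top z L,R',crop(proj(s,fr(G,y,[[.07,.011,.008],[.07,-.011,.008],[.062,-.015,.008],[.010,-.015,.008]]))).tolist())
print('rails tri',f(tri([t,s],[(227,176),(276,193.6)])),f(tri([t,s],[(241.6,173.6),(279.6,204.4)])))
z=lambda c,x,y,w,h: cv2.resize(c['frame'][y:y+h,x:x+w,::-1],(800,600),interpolation=cv2.INTER_CUBIC)
im=z(s,255,180,40,30); cv2.imwrite('pics/c5.png',im)
a=lambda p:np.round((p-[255,180])*20)
print('c5: rails',a(proj(s,fr(C,.136,[[-.05,.017,.015],[-.05,-.017,.015]]))).tolist(),'tip',a(proj(s,fr(G,y,[[.07,.011,.008],[.07,-.011,.008],[.062,.015,.008],[.062,-.015,.008]]))).tolist(),'plate',a(proj(s,fr(C,.136,[[-.037,.045,.032],[-.037,-.045,.032]]))).tolist())
E
```

```text
yaw 0.13807009850376628
rail ends L,R [[584.0, 170.0], [601.0, 213.0]]
front base corners [[520.0, 149.0], [564.0, 269.0]]
plate corner front L R top [[596.0, 103.0], [645.0, 218.0]]
tip corners top z L,R [[562.0, 145.0], [573.0, 173.0], [559.0, 181.0], [448.0, 198.0]]
rails tri [0.5905, 0.0689, 0.0191] [0.5967, 0.0295, 0.0138]
c5: rails [[362.0, 310.0], [425.0, 468.0]] tip [[284.0, 223.0], [324.0, 324.0], [217.0, 214.0], [271.0, 352.0]] plate [[406.0, 71.0], [580.0, 484.0]]
```

View pics/c5.png

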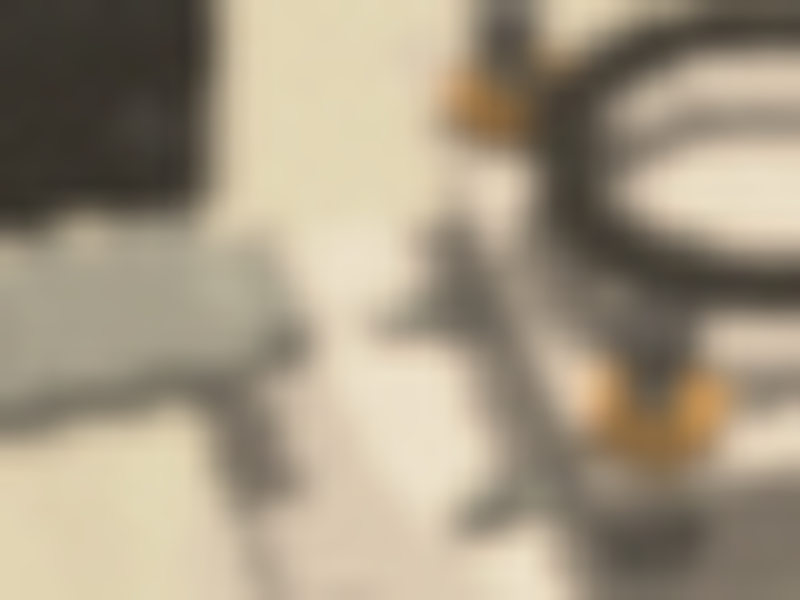

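The tongue projects where the arm readings put it, only about 2.5 mm short along x. The cradle axis from rails, posts and base edge lies about 2.5 mm to the -y side of the tool. I'll correct that, lower the gauge to just above the base and enter gently.

Emit:
play_rows(plan=[1,0.03,-0.25,-0.5,0,0,0,1,0,0,-0.6,0,0,0,1,0,0,-0.4,0,0,0,1,0,0,0,0,0,0,1,0.5,0.07,0,0,0,0,1,0.5,0.07,0,0,0,0,1,0.5,0.07,0,0,0,0,1,0.5,0.07,0,0,0,0,1,0.5,0.07,0,0,0,0,1,0,0,0,0,0,0])

```text
time_s: 7.0
position: [0.5329, 0.0403, 0.0317]
tool_rot: [-0.0, 0.998, 0.068, 0.0]
force: [-0.9, 0.6, 0.5]
grip_width: 0.295
finger_force: 29.5
```

```bash
python3 - <<'E'
from h import *
s=cap('side'); st=env.get_state(); print(st['position'],st['force'])
cv2.imwrite('pics/c6.png',cv2.resize(s['frame'][178:208,255:295,::-1],(800,600),interpolation=cv2.INTER_CUBIC))
E
```

```text
[0.53232538 0.04031119 0.03155142] [-0.05694087  0.52680529 -0.87663011]
```

View pics/c6.png

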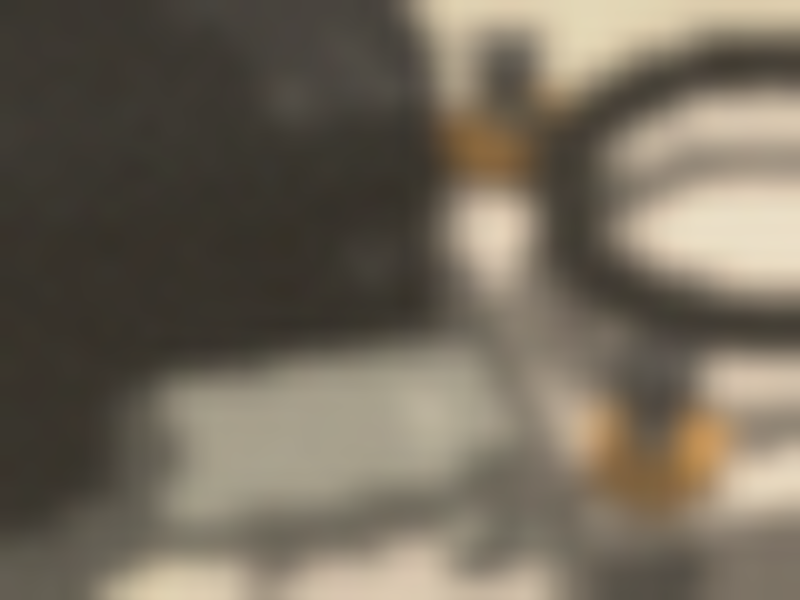

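The tip, near (490,430), is entering beside the right rail's end at about (475,560). Force is negligible, so I'll continue.

Emit:
play_rows(plan=[1,0.4,0.055,0,0,0,0,1,0.4,0.055,0,0,0,0,1,0.4,0.055,0,0,0,0,1,0.4,0.055,0,0,0,0,1,0,0,0,0,0,0])

```text
time_s: 7.55
position: [0.5487, 0.0424, 0.0317]
tool_rot: [-0.0, 0.998, 0.068, 0.0]
force: [-0.1, 0.0, -0.9]
grip_width: 0.298
finger_force: 29.5
```

Emit:
play_rows(plan=[1,0.4,0.055,0,0,0,0,1,0.4,0.055,0,0,0,0,1,0.4,0.055,0,0,0,0,1,0.4,0.055,0,0,0,0,1,0.4,0.055,0,0,0,0,1,0.4,0.055,0,0,0,0,1,0,0,0,0,0,0])

```text
time_s: 8.25
position: [0.5727, 0.0457, 0.0316]
tool_rot: [-0.0, 0.998, 0.068, 0.0]
force: [-0.4, 0.4, -0.5]
grip_width: 0.298
finger_force: 29.5
```

Emit:
play_rows(plan=[1,0,0,-0.1,0,0,0,1,0,0,-0.08,0,0,0,1,0.2,0.027,0,0,0,0,1,0.2,0.027,0,0,0,0,1,0.1,0.014,0,0,0,0,1,0,0,0,0,0,0,1,0,0,0,0,0,0])

```text
time_s: 8.95
position: [0.577, 0.0463, 0.0297]
tool_rot: [0.0, 0.998, 0.068, -0.0]
force: [0.7, -1.6, -0.5]
grip_width: 0.298
finger_force: 29.5
```

Emit:
play_rows(plan=[1,0.1,0.014,0,0,0,0,1,0.1,0.014,0,0,0,0,1,0.1,0.014,0,0,0,0,1,0,0,0,0,0,0])

```text
time_s: 9.35
position: [0.5798, 0.0467, 0.0297]
tool_rot: [0.0, 0.998, 0.068, -0.0]
force: [-1.0, 0.1, -0.9]
grip_width: 0.299
finger_force: 29.5
```

Emit:
play_rows(plan=[1,0.1,0.014,0,0,0,0,1,0.1,0.014,0,0,0,0,1,0,0,0,0,0,0])

```text
time_s: 9.65
position: [0.5799, 0.0467, 0.0296]
tool_rot: [0.0, 0.998, 0.068, -0.002]
force: [-6.8, 0.2, 5.2]
grip_width: 0.299
finger_force: 29.5
```

Emit:
play_rows(plan=[1,0.1,0.014,-0.04,0,0,0,1,0,0,0,0,0,0])

```text
time_s: 9.85
position: [0.58, 0.0468, 0.0296]
tool_rot: [0.001, 0.998, 0.068, -0.003]
force: [-9.7, -1.4, 10.9]
grip_width: 0.295
finger_force: 29.6
```

Emit:
play_rows(plan=[0,0,0,0,0,0,0,0,0,0,0,0,0,0,0,0,0,0,0,0,0,0,0,0,0,0,0,0,0,0,0,0,0,0,0,0,0,0,0,0,0,0])

```text
time_s: 10.45
position: [0.5832, 0.0471, 0.0294]
tool_rot: [0.0, 0.998, 0.068, 0.0]
force: [-0.3, 0.4, -0.1]
grip_width: 0.76
finger_force: 0.0
```

The gauge came up against a solid stop: -10 N in x while lying on the base. I'll retreat upward, then swing towards the flask at a safe height, turning the fingers to close along x so the hand stays away from the microscope.

Emit:
play_rows(plan=[0,0,0,1,0,0,0,0,0,0,3,0,0,0,0,0,0,4,0,0,0,0,0,0,4,0,0,0,0,0,0,4,0,0,0,0,0,0,4,0,0,0,0,0,0,2,0,0,0,0,-0.7,-3.5,0,0,0,0.12,0,-0.7,-3.5,0,0,0,0.12,0,-0.7,-3.5,0,0,0,0.12,0,-0.7,-3.5,0,0,0,0.12,0,-0.7,-3.5,0,0,0,0.12,0,-0.7,-3.5,0,0,0,0.12,0,-0.7,-3.5,0,0,0,0.12,0,0,0,0,0,0,0.12,0,0,0,0,0,0,0.1])

```text
time_s: 12.05
position: [0.5335, -0.1995, 0.25]
tool_rot: [0.0, 0.826, 0.564, 0.0]
force: [0.5, 0.3, -0.1]
grip_width: 1.0
finger_force: 0.0
```

```bash
python3 - <<'E'
from h import *
t=cap('top');s=cap('side'); st=env.get_state(); print(st['position'],st['tool_rot'],st['joints'])
z=lambda c,x,y,w,h: cv2.resize(c['frame'][y:y+h,x:x+w,::-1],(400,300),interpolation=cv2.INTER_CUBIC)
cv2.imwrite('pics/c7.png',np.vstack([np.hstack([z(t,198,140,72,54),z(s,245,155,72,54)]),np.hstack([z(t,290,130,128,96),z(s,200,190,128,96)])]))
E
```

```text
[ 0.5340198  -0.19797592  0.25007259] [2.69555353e-04 8.26523751e-01 5.62901723e-01 2.58170095e-04] [ 0.92404434  0.19447928 -0.70055533  1.59586111  0.12681011  1.39690175
 -0.1641207 ]
```

View pics/c7.png

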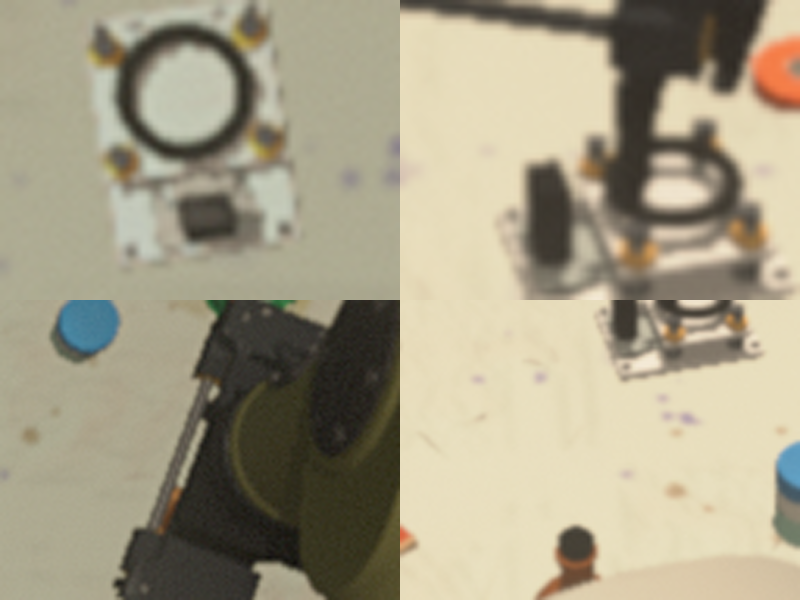

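The gauge is home: in the top crop its grip at (207,217) stands centred in front of the plate with the shoulder against the rails, and the flask's stopper is at (576,545) in the lower right crop. I'll go down over the neck.

```bash
python3 - <<'E'
from h import *
t=env.camera('top'); s=env.camera('side'); f=lambda a:np.round(a,4).tolist()
g=blobs(t,(225,168,18,18),dark(80),1)[0]; G=plane(t,g,.063)[:,:2]
C=np.array([.6376,.056]); R=np.array([[np.cos(.136),np.sin(.136)],[-np.sin(.136),np.cos(.136)]])
L=(G-C)@R.T; print('grip in cradle axes',f(L.min(0)),f(L.max(0)))
q=blobs(s,(240,250,40,30),dark(85),1)[0]; print('stopper side',f(q.min(0)),f(q.max(0)))
E
```

```text
grip in cradle axes [-0.0727, -0.0144] [-0.0545, 0.0092]
stopper side [251.375, 263.125] [260.625, 272.375]
```

Emit:
play_rows(plan=[0,-0.9,-3.6,0,0,0,0,0,-0.9,-3.6,0,0,0,0,0,0,0,-4,0,0,0,0,0,0,-4,0,0,0,0,0,0,-4,0,0,0,0,0,0,-4,0,0,0,0,0,0,-1.5,0,0,0,0,0,0,0,0,0,0], squeeze=30)

```text
time_s: 13.05
position: [0.5147, -0.2689, 0.0726]
tool_rot: [-0.002, 0.827, 0.563, -0.001]
force: [-0.1, -0.0, -0.0]
grip_width: 0.998
finger_force: 0.0
```

Emit:
play_rows(plan=[0,0,0,-0.35,0,0,0,1,0,0,0,0,0,0,1,0,0,0,0,0,0,1,0,0,0,0,0,0,1,0,0,0,0,0,0,1,0,0,0,0,0,0,1,0,0,0,0,0,0,1,0,0,0,0,0,0,1,0,0,0,0,0,0,1,0,0,0,0,0,0,1,0,0,0,0,0,0], squeeze=30)

```text
time_s: 14.15
position: [0.5161, -0.2699, 0.0708]
tool_rot: [0.0, 0.826, 0.563, 0.0]
force: [0.3, -0.2, -0.7]
grip_width: 0.264
finger_force: 32.5
```

Emit:
play_rows(plan=[1,0,0,1,0,0,0,1,0,0,3,0,0,0,1,0,0,3,0,0,0,1,0,0,3,0,0,0,1,1.35,3.6,0,0,0,0,1,1.35,3.6,0,0,0,0,1,1.35,3.6,0,0,0,0,1,1.35,3.6,0,0,0,0,1,1.35,3.6,0,0,0,0,1,1.35,3.6,0,0,0,0,1,1.35,3.6,0,0,0,0,1,1.35,3.6,0,0,0,0,1,1.35,3.85,0,0,0,0,1,0,0,-2,0,0,0,1,0,0,-2,0,0,0,1,0,0,0,0,0,0])

```text
time_s: 15.75
position: [0.6354, 0.0564, 0.1283]
tool_rot: [-0.001, 0.826, 0.563, -0.002]
force: [-0.7, -1.7, -2.1]
grip_width: 0.261
finger_force: 32.4
```

```bash
python3 - <<'E'
from h import *
s=cap('side'); st=env.get_state(); print(st['position'],st['grip_width'])
cv2.imwrite('pics/c8.png',cv2.resize(s['frame'][135:225,240:360,::-1],(800,600),interpolation=cv2.INTER_CUBIC))
q=blobs(s,(270,140,50,55),lambda i:(i[...,0]-i[...,2]>45)&(i[...,0]<200),2)
print([(len(k),k.min(0),k.max(0)) for k in q])
P=np.array(st['position'])
print('pred bulb centre',proj(s,P+[0,0,-.0348]),'ring',proj(s,[.6376,.0565,.046]))
E
```

```text
[0.63646707 0.05619593 0.12996903] 0.26176902500883975
[(398, array([280.625, 150.125]), array([305.875, 180.125])), (113, array([307.375, 168.375]), array([319.375, 174.875]))]
pred bulb centre [[293.53731959 171.90746987]] ring [[293.42574337 187.31315579]]
```

View pics/c8.png

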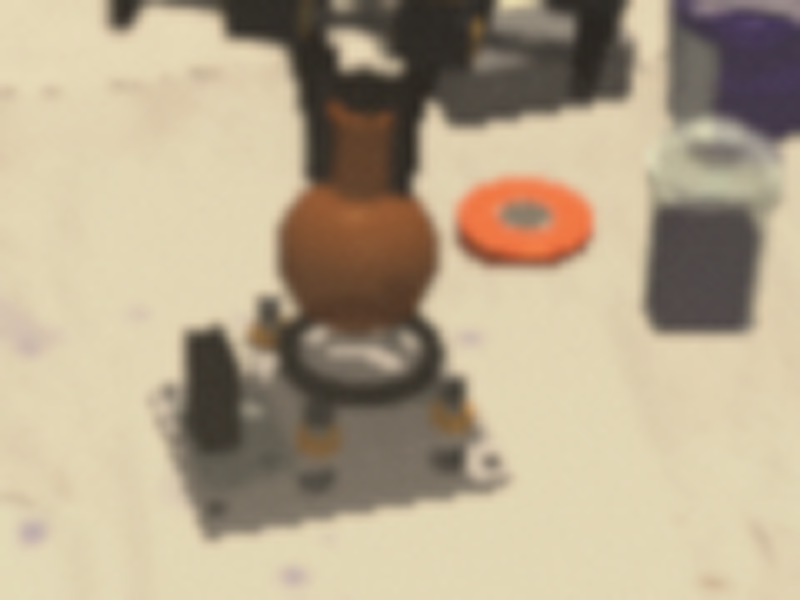

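The flask hangs upright, its bulb at (358,252) directly over the ring at (362,350). I'll lower it onto the seat while watching force.

Emit:
play_rows(plan=[1,0.05,0,-0.7,0,0,0,1,0,0,-0.7,0,0,0,1,0,0,-0.5,0,0,0,1,0,0,-0.3,0,0,0,1,0,0,0,0,0,0,1,0,0,0,0,0,0])

```text
time_s: 16.4
position: [0.6381, 0.0566, 0.109]
tool_rot: [0.0, 0.827, 0.563, 0.0]
force: [-0.1, -0.0, -1.5]
grip_width: 0.262
finger_force: 32.4
```

Emit:
play_rows(plan=[1,0,0,-0.2,0,0,0,1,0,0,-0.2,0,0,0,1,0,0,0,0,0,0,1,0,0,0,0,0,0])

```text
time_s: 16.8
position: [0.638, 0.0566, 0.1048]
tool_rot: [0.0, 0.827, 0.563, -0.0]
force: [0.1, 0.3, -1.1]
grip_width: 0.263
finger_force: 32.4
```

Emit:
play_rows(plan=[1,0,0,-0.2,0,0,0,1,0,0,0,0,0,0,1,0,0,0,0,0,0])

```text
time_s: 17.1
position: [0.6383, 0.0571, 0.1036]
tool_rot: [0.0, 0.826, 0.563, 0.0]
force: [-1.1, 1.3, 2.9]
grip_width: 0.264
finger_force: 32.2
```

Emit:
play_rows(plan=[1,0,0,-0.2,0,0,0,1,0,0,0,0,0,0,1,0,0,0,0,0,0])

```text
time_s: 17.4
position: [0.6382, 0.0569, 0.1012]
tool_rot: [0.0, 0.826, 0.563, 0.0]
force: [-1.7, 1.1, 4.7]
grip_width: 0.265
finger_force: 32.2
```

Emit:
play_rows(plan=[1,0,0,-0.2,0,0,0,1,0,0,0,0,0,0,1,0,0,0,0,0,0])

```text
time_s: 17.7
position: [0.6382, 0.057, 0.0993]
tool_rot: [0.0, 0.826, 0.563, 0.0]
force: [-1.7, 1.3, 5.0]
grip_width: 0.263
finger_force: 32.1
```

Emit:
play_rows(plan=[1,-0.05,0.04,-0.2,0,0,0,1,0,0,0,0,0,0,1,0,0,0,0,0,0])

```text
time_s: 18.0
position: [0.6379, 0.0572, 0.0975]
tool_rot: [0.0, 0.826, 0.563, 0.0]
force: [-1.8, 1.1, 7.1]
grip_width: 0.258
finger_force: 32.1
```

Emit:
play_rows(plan=[1,0,0,-0.2,0,0,0,1,0,0,0,0,0,0,1,0,0,0,0,0,0])

```text
time_s: 18.3
position: [0.638, 0.0573, 0.0957]
tool_rot: [0.0, 0.827, 0.563, 0.001]
force: [-2.2, 0.8, 6.7]
grip_width: 0.266
finger_force: 32.1
```

Emit:
play_rows(plan=[1,0,0,-0.15,0,0,0,1,0,0,0,0,0,0,1,0,0,0,0,0,0])

```text
time_s: 18.6
position: [0.6383, 0.0574, 0.0956]
tool_rot: [0.001, 0.827, 0.563, 0.001]
force: [-4.1, 0.5, 13.5]
grip_width: 0.265
finger_force: 31.8
```

Emit:
play_rows(plan=[1,-0.05,0,-0.04,0,0,0,1,0,0,0,0,0,0,1,0,0,0,0,0,0,1,0,0,0,0,0,0])

```text
time_s: 19.0
position: [0.6382, 0.0574, 0.0955]
tool_rot: [0.001, 0.827, 0.563, 0.001]
force: [-4.4, 0.8, 13.9]
grip_width: 0.266
finger_force: 31.8
```

```bash
python3 - <<'E'
from h import *
s=cap('side'); st=env.get_state(); print(st['position'],st['force'])
f=lambda a:np.round(a,4).tolist()
q=blobs(s,(275,150,45,50),lambda i:(i[...,0]-i[...,2]>45)&(i[...,0]<200),1)[0]
g=blobs(s,(264,180,15,28),dark(90),1)[0]
P=np.array(st['position'])
print('flask blob',f(q.min(0)),f(q.max(0)),'pred bulb c',f(proj(s,P+[0,0,-.0348])),'grip',f(g.min(0)),f(g.max(0)))
E
```

```text
[0.63819702 0.05741692 0.09554512] [-3.39443827 -0.09729084 13.55024058]
flask blob [281.375, 160.625] [305.875, 192.625] pred bulb c [[293.7636, 182.5247]] grip [267.125, 184.625] [276.125, 202.875]
```

The push holds steady at 13.9 N with the travel stopped 8 mm below the seating height, and the flask is upright where expected. I'll hand it in.

```bash
python3 -c "
from rig import env
print(env.close_job())"
```

```text
the job is handed in; nothing more can be done
None
```

I handed the job in at about 19 s: the gauge is home against the rails, and the flask sits upright in the ring, held pressed down about 8 mm with roughly 14 N so the carrier plate bears on the gauge; the verdict was not shown.

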